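# Divert the ball feet to the empty tray

### The job

The right-hand tray is full, so rock the seesaw gate fully over by pressing down its raised left paddle, and only then push the feed stop's upright plate across to the right so that all three waiting wooden ball feet roll down the left chute into the left tray (left and right as seen from the robot). Nothing needs gripping: use the fingertips, do not touch, lift or carry the feet, and leave the hammer, screwdriver and tape measure where they lie.

Things in the scene. Friction and masses are not known exactly. Their poses are not given: they have to be found in the camera images.
- feeder: Feeding stand, fixed. Origin on the table under the gate's pivot axis; x away from the robot (up the ramp), y left, z up. Ramp 58 mm wide, x 30 to 240 mm, floor rising 123 to 157 mm. Portal over it at x 75 mm (posts y +-46 mm, top 194 mm). Clear bumper at x -78 mm, 60 mm wide, top 142 mm. Chutes 104 mm wide, below 95 mm high, along +-y from 118 to 215 mm.
- gate (a joint): Seesaw gate: steel trough 220 mm long (feeder's y), 100 mm wide (feeder's x -71 to 29 mm), pivot 90 mm above the table over the feeder's origin, axis along its x. Radians: -0.25 right end down on its stop, 0 level, +0.25 left end down on its stop. Starts at -0.25 to -0.18. Stiff pivot: stays where it is left; about 1 N on a paddle moves it.
- left_paddle (a point): Centre of the top of the gate's left paddle, a flat steel plate 46 (x) x 50 (y) x 6 mm on the robot's side of the trough, 95 mm left of the pivot, 94 mm nearer the robot than the feeder's origin. It moves with the gate: 113 to 120 mm above the table at the start, 73 mm when fully over to the left. Free space above it.
- right_paddle (a point): Same on the right-hand end, 95 mm right of the pivot; low at the start.
- feed_stop (a joint): Sliding aluminium stop: a bar on the portal with a blade hanging before the first foot. Metres: 0 closed (starts at 0 to 0.008), 0.070 fully open; grows as it slides to the feeder's right (-y). The feet pass from about 0.045. Stays where it is left; about 2 N moves it.
- push_plate (a point): Centre of the outer (left, +y) face of the stop's upright push plate, at the left end of the bar: 40 (x) x 8 (y) x 52 (z) mm, centre 182 mm above the table; when closed 73 mm beyond the feeder's origin and 125 mm left of the ramp's centre line. Push this face to the right (feeder's -y) by 70 mm. Free space on its left.
- foot1_center (a point): Centre of the first wooden ball foot, 40 mm diameter, about 24 g, waiting on the feed ramp against the stop blade. The ball rolls.
- foot2_center (a point): Centre of the second ball foot, same, behind the first.
- foot3_center (a point): Centre of the third ball foot, same, behind the second.
- left_tray (a point): Centre of the inner floor of the empty left tray (6 mm above the table), axes as the feeder's; inside 152 (x) x 122 (y) mm, walls to 62 mm (40 mm under the chute); 272 mm left of the gate's pivot, 21 mm nearer the robot than the feeder's origin.
- right_tray (a point): Same for the right tray, which is full: six ball feet fixed in it.
- hammer: Hammer, 240 mm long, lying loose before the gate on the robot's side. Leave alone. Origin about the middle of its length, on the table.
- screwdriver: Screwdriver lying loose on the table beyond the left chute. Leave alone. Origin about the middle of its length, on the table.
- tape: Tape measure, 65 x 60 x 34 mm, loose on the table beyond the right chute. Leave alone. Origin under its centre.

How it is judged:
On the way:
1. the gate is fully over to the left while the feed stop is still closed (value of joint gate above 0.21 rad and value of joint feed_stop below 0.02 m), for 0.2 s.
At the end, for the whole second after the job is handed in: The gate stays over to the left (joint above 0.21 rad) and all three ball feet lie in the left tray (centre within its walls and less than 35 mm above its floor), nearly at rest (below 0.1 m/s) (value of joint gate above 0.21 rad and x of foot1_center in the frame of left_tray between -0.07 and 0.07 m and y of foot1_center in the frame of left_tray between -0.06 and 0.06 m and z of each of foot1_center, foot2_center, foot3_center in the frame of left_tray below 0.035 m and x of foot2_center in the frame of left_tray between -0.07 and 0.07 m and y of foot2_center in the frame of left_tray between -0.06 and 0.06 m and x of foot3_center in the frame of left_tray between -0.07 and 0.07 m and y of foot3_center in the frame of left_tray between -0.06 and 0.06 m and linear speed of each of foot1, foot2, foot3 below 0.1 m/s); the robot touches nothing.
It fails at once if a ball foot touched by the robot (contact force between any of the fingers, the arm and foot1 above 0.5 N or contact force between any of the fingers, the arm and foot2 above 0.5 N or contact force between any of the fingers, the arm and foot3 above 0.5 N).
It fails at once if a ball foot lifted (height (world z) of any of foot1_center, foot2_center, foot3_center above 0.21 m).
It fails at once if a ball foot sent down the right chute (y of any of foot1_center, foot2_center, foot3_center in the frame of feeder below -0.13 m).
It fails at once if hammer, screwdriver or tape measure moved by more than 20 mm (distance of any of hammer, screwdriver, tape from where it was at the start of the episode above 0.02 m).
It also fails if it takes over 43 s, if anything falls off the work surface, if the arm or the gripper's body presses on something with over 40 N, if the wrist force passes 120 N, or if a joint passes its speed limit or range.

### The arm

A 6-joint arm with a two-finger parallel gripper is mounted at the origin on the work surface. World frame = base frame: x ahead of the robot, y to its left, z up, the work surface at z = 0. Lengths are in m, angles in rad, forces in N, time in s.
With the tool pointing down it reaches from about 0.35 to 0.975 m from the base axis. Payload 4.9 kg.
Tool frame: the origin (TCP) lies at the very end of the fingers, on their centre line; the grasp point (between the pads) lies 19 mm behind it; x points along the fingers, y is the direction in which the jaws open and shut, and the axes are right-handed (so a half turn about x gives the same grasp; the last joint's range is limited). The gripper opens to 85 mm and grips with 20 to 120 N. Pads are 22 mm wide; open, the fingers measure 114 mm over their backs; the gripper's body (76 mm by 85 mm) begins 54 mm behind the grasp point. The pads swing forward as they close: fully open they stand 13 mm farther back than shut.
Start: joints at [1.107, 0.053, 1.613, -0, 1.476, -0.119], TCP at [0.211, 0.588, 0.231] pointing down, gripper open.
Joint ranges: [-3.01, 3.01], [-1.01, 2.22], [0.06, 2.58], [-1.02, 4.17], [0.09, 2.62], [-3.14, 3.14]. Speed limits (rad/s): [2.57, 2.57, 3.14, 3.14, 3.14, 3.14].

### API

Orientations are given as a rotation vector (axis times angle).
In Python, from station import ctrl, get_image, calibration, finish_job, search_frame, cut_out, mark_of gives the robot as it stands. The module is installed in compiled form; this text tells all that it offers.
- The arm moves only by the tool arm_command, never from a script. Its argument "plan" is a list that holds one entry, the list of rows, each a list of 7 numbers: the shift along the tool's x, y, z in m, then the turn, a rotation vector about the tool's x, y, z in degrees, then the finger opening in m, from 0 to 0.0854. A call has 1 to 20 rows; each row shifts and turns the pose as measured when the row begins, along the tool's axes as they then stand; what a row does not reach is not made up. A row lasts 1/12 s, in which the tool goes at most 41.7 mm and 7.16 degrees, less where a joint would pass 70% of its speed; a pose out of reach is approached as far as the arm can. A call with a gripper value outside its range is refused whole. The fingers move at their own pace and stop on an object; "squeeze" is the grip in N (left out, the last holds). Time passes only in rows, so rows that do not move let the fingers close. It gives the time, the measured TCP pose, the force and the opening at its end, in the units of the state.
- ctrl.get_obs(): the state, without advancing time (a new reading comes with each control period).
- get_image(name): name is "side" or "top"; returns the picture (480x640x3 uint8, red, green, blue); there is no depth.
- calibration(name): a dict with "fx", "fy", "cx", "cy" (pixels), "cam_to_world" (4x4, takes a point from camera to world coordinates). Camera axes: x right, y down, z forward; pixel columns grow to the right and rows downward; lengths in m; the calibration is good to about 2 mm. A picture is of the moment at which its call begins. calibration takes no time and is no camera call.
- finish_job(): hands the job in, once; it reports no verdict.
Trained networks look in the newest picture that a camera, given by its name, has taken for a name from the list of things; names that differ only in an ending like _2 or _b are one class to them, and where a whole thing is asked for, a point or a joint stands for the part that bears it (a point fixed in the world has none). Each returns a list of dicts, best first, with "conf" (0 to 1); they miss things now and then, are a little off and sometimes report something else, mostly with a low value. They report only what shows in the picture. A call takes as long as a camera call.
- search_frame(camera, thing): "at" ([x, y, z] in m, in the coordinates of the camera as it stood for that picture, good to about 4 mm: the middle of the surface that is visible of it).
- cut_out(camera, thing): "mask" (480x640 bool, what is visible of it).
- mark_of(camera, thing): "at" ([x, y, z] in m, in the coordinates of the camera as it stood for that picture, good to about 4 mm: a listed point, or the origin of a listed thing).
The state is a dict: "t": time; "q": joint angles; "dq": joint speeds; "effort": joint torques, N m; "tool_pos": TCP position; "tool_rot": TCP orientation; "contact_force": force on the tool from outside, world axes, zero at the start; "wrist_torque": the same for the moment, N m; "opening": finger opening in m.
Only numpy, scipy, OpenCV 4.12 (cv2) and the standard library are available. Lean on these libraries where they do the work, as an engineer would, in place of code of your own. Each camera call takes 0.05 s, during which the arm holds its last target. There are 200 camera calls.

## Working session

There is one attempt and no reset: what is moved stays moved. The work goes in short steps, Python scripts to look and compute and a tool call to move; the robot and the scene stay as the last step left them, time stands still between calls to the robot, and variables do not carry over. Pictures are saved under pics/ and viewed, about 8 in all and at most 12, crops included, and the job is handed in when it is done.

Besides the shell and the picture viewer there is one more tool, called as name(argument=value, ...), one argument or row to a line, values as JSON. arm_command: Moves the arm, as the interface text tells. Its arguments: {"type":"object","properties":{"plan":{"type":"array","items":{"type":"array","items":{"type":"array","items":{"type":"number"}}}},"squeeze":{"type":"number"}},"required":["plan"]}

```bash
mkdir -p pics
cat > h.py <<'E'
import numpy as np, cv2
from station import *
from scipy.spatial.transform import Rotation as R
np.set_printoptions(precision=4,suppress=True)
def w(cam,p):
    T=np.array(calibration(cam)["cam_to_world"]); return T[:3,:3]@np.array(p)+T[:3,3]
def save(cam,fn): cv2.imwrite("pics/"+fn,get_image(cam)[:,:,::-1])
E
python3 - <<'E'
from h import *
o=ctrl.get_obs(); print(o["t"],o["tool_pos"],R.from_rotvec(o["tool_rot"]).as_matrix(),o["opening"])
ims=[]
for c in ("side","top"):
    im=get_image(c); ims.append(im)
    cv2.imwrite(f"pics/{c}0.png",im[:,:,::-1])
    print(c,np.array(calibration(c)["cam_to_world"])[:3])
    for t in ("feeder","left_paddle","right_paddle","push_plate","foot1_center","left_tray","right_tray","hammer","screwdriver"):
        print(t,[(round(d["conf"],2),w(c,d["at"])) for d in mark_of(c,t)[:2]])
E
```

```text
0.0 [0.211  0.5876 0.2301] [[-0.0009  0.3379  0.9412]
 [-0.0019  0.9412 -0.3379]
 [-1.     -0.0021 -0.0002]] 0.0850283049797049
side [[-0.9916 -0.1095  0.0682  0.5236]
 [-0.1278  0.7597 -0.6376  0.655 ]
 [ 0.018  -0.641  -0.7673  0.9064]]
feeder [(0.61, array([ 0.5538,  0.0373, -0.0001]))]
left_paddle [(0.84, array([0.4495, 0.1234, 0.1136]))]
right_paddle [(0.7, array([ 0.4712, -0.0655,  0.0787]))]
push_plate [(0.74, array([0.6184, 0.1678, 0.1823]))]
foot1_center [(0.49, array([0.7196, 0.2312, 0.0007])), (0.48, array([0.6391, 0.0478, 0.1556]))]
left_tray [(0.85, array([0.5086, 0.3098, 0.0047])), (0.69, array([0.677 , 0.0498, 0.1609]))]
right_tray [(0.82, array([ 0.5644, -0.2311,  0.007 ])), (0.73, array([0.5084, 0.3112, 0.0056]))]
hammer [(0.65, array([0.3684, 0.0413, 0.002 ]))]
screwdriver [(0.66, array([ 0.7198,  0.2306, -0.0022]))]
top [[ 0.0193 -0.9964  0.0823  0.5343]
 [-0.9995 -0.0171  0.0264  0.0122]
 [-0.0249 -0.0828 -0.9963  0.8801]]
feeder [(0.7, array([0.5565, 0.0364, 0.0013]))]
left_paddle [(0.7, array([0.4548, 0.1208, 0.1146]))]
right_paddle [(0.84, array([ 0.4774, -0.0663,  0.0761])), (0.43, array([0.6401, 0.0484, 0.1522]))]
push_plate [(0.87, array([0.6149, 0.1652, 0.1817]))]
foot1_center [(0.39, array([0.6386, 0.0485, 0.1513]))]
left_tray [(0.68, array([0.5072, 0.31  , 0.0049]))]
right_tray [(0.61, array([ 0.5598, -0.2359,  0.0085]))]
hammer [(0.7, array([0.3741, 0.04  , 0.0021]))]
screwdriver [(0.57, array([ 0.7213,  0.2283, -0.0001]))]
```

```bash
python3 -c "
import cv2;a=cv2.imread('pics/side0.png');b=cv2.imread('pics/top0.png')
cv2.imwrite('pics/both0.png',cv2.resize(cv2.hconcat([a,b]),(800,300)))"
```

```text
(no output)
```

View pics/both0.png

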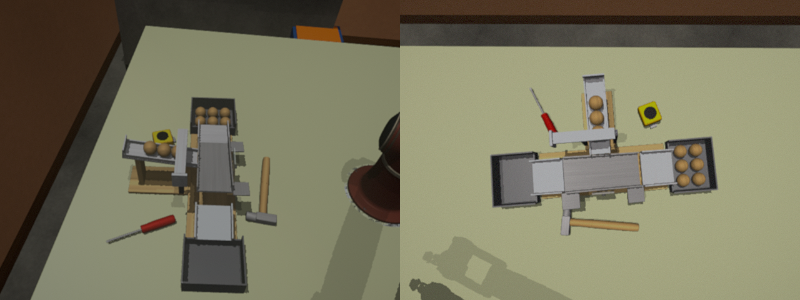

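View pics/side0.png

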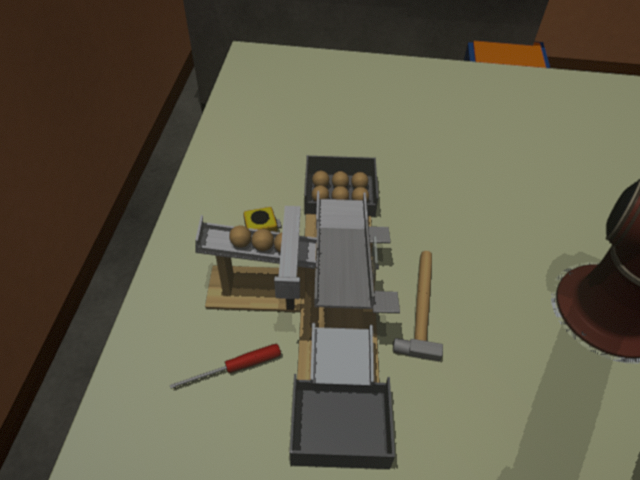

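Both views agree with the geometry: feeder origin at about (0.555, 0.037), yaw about 0.10 rad. In the side view the left paddle is at about (385, 302), the push plate at about (288, 287), the feet at about (240–285, 240) and the hammer head at about (420, 348), clear of the paddle. I'll align the tool, close the fingers and go above the left paddle.

arm_command(
  plan=[
    [[0,0,0,-6.4,0,0,0],[0,0,0,-6.4,0,0,0],[0,0,0,-6.4,0,0,0],[0,0,0,-6.4,0,0,0],[0,-0.037,0.0145,0,0,0,0],[0,-0.037,0.0145,0,0,0,0],[0,-0.037,0.0145,0,0,0,0],[0,-0.037,0.0145,0,0,0,0],[0,-0.037,0.0145,0,0,0,0],[0,-0.037,0.0145,0,0,0,0],[0,-0.037,0.0145,0,0,0,0],[0,-0.037,0.0145,0,0,0,0],[0,-0.037,0.0145,0,0,0,0],[0,-0.037,0.0145,0,0,0,0],[0,-0.037,0.0145,0,0,0,0],[0,-0.037,0.0145,0,0,0,0],[0,0,0,0,0,0,0]],
  ],
)

```text
t: 2.42
tool_pos: [0.4483, 0.1535, 0.2318]
tool_rot: [-0.104, 1.561, 0.106]
contact_force: [-0.1, 0.1, 0.8]
opening: -0.0003
```

arm_command(
  plan=[
    [[0,-0.031,-0.004,1.5,0,0,0],[0,0,0,0,0,0,0],[0.03,0,0,0,0,0,0],[0.03,0,0,0,0,0,0],[0.03,0,0,0,0,0,0],[0.012,0,0,0,0,0,0],[0,0,0,0,0,0,0]],
  ],
)

```text
t: 3.0
tool_pos: [0.4531, 0.1202, 0.1307]
tool_rot: [-0.074, 1.552, 0.079]
contact_force: [0.5, 0.0, 0.1]
opening: 0.0003
```

Run:
```python
from h import *
a=get_image("side");b=get_image("top")
cv2.imwrite("pics/c1.png",cv2.hconcat([cv2.resize(a[170:390,220:480],(400,338)),cv2.resize(b[210:420,160:420],(400,338))])[:,:,::-1])
o=ctrl.get_obs(); print(o["tool_pos"],R.from_rotvec(o["tool_rot"]).as_matrix(),o["contact_force"])
```

```text
[0.4543 0.1203 0.1332] [[ 0.021  -0.0981  0.995 ]
 [ 0.0045  0.9952  0.0981]
 [-0.9998  0.0024  0.0213]] [-0.1417  0.0021 -0.2073]
```

View pics/c1.png

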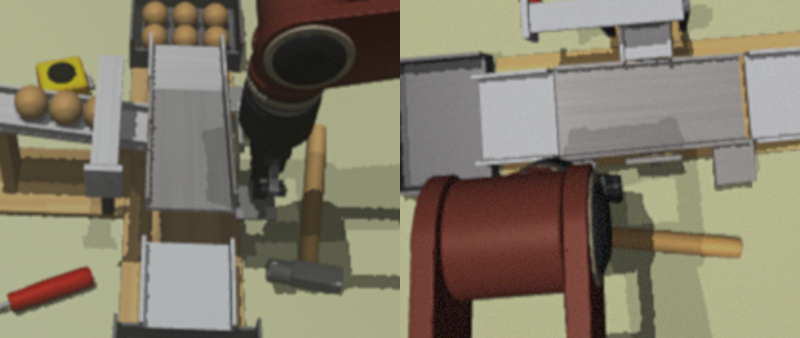

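The fingers are above the left paddle: tip at about (265, 195) in the left half of the crop, clear of the trough and the hammer. Pressing down.

arm_command(
  plan=[
    [[0.008,0,-0.005,0,0,0,0],[0.01,0,0,0,0,0,0],[0.01,0,0,0,0,0,0],[0.01,0,0,0,0,0,0],[0.01,0,0,0,0,0,0],[0.007,0,0,0,0,0,0],[0,0,0,0,0,0,0]],
  ],
)

```text
t: 3.68
tool_pos: [0.4544, 0.1218, 0.0794]
tool_rot: [-0.075, 1.537, 0.082]
contact_force: [0.2, -0.4, 0.8]
opening: -0.0001
```

arm_command(
  plan=[
    [[0.004,0,-0.002,0,0,0,0],[0.004,0,0,0,0,0,0],[0.003,0,0,0,0,0,0],[0.003,0,0,0,0,0,0],[0,0,0,0,0,0,0]],
  ],
)

```text
t: 4.1
tool_pos: [0.4536, 0.1216, 0.0748]
tool_rot: [-0.076, 1.544, 0.081]
contact_force: [-0.0, 0.5, 0.1]
opening: -0.0001
```

arm_command(
  plan=[
    [[0.004,0,0,0,0,0,0],[0.004,0,0,0,0,0,0],[0.004,0,0,0,0,0,0],[0.006,0,0,0,0,0,0]],
  ],
)

```text
t: 4.43
tool_pos: [0.4553, 0.1215, 0.0727]
tool_rot: [-0.079, 1.554, 0.079]
contact_force: [-26.9, -2.7, 51.4]
opening: 0.0001
```

Run:
```python
from h import *
a=get_image("side")
cv2.imwrite("pics/c2.png",cv2.resize(a[170:390,220:480],(600,508))[:,:,::-1])
o=ctrl.get_obs(); print(o["tool_pos"],o["contact_force"])
for t in ("left_paddle","right_paddle"):
    print(t,[(round(d["conf"],2),w("side",d["at"])) for d in mark_of("side",t)[:2]])
```

```text
[0.4553 0.1216 0.0729] [-24.3652  -3.8058  42.8714]
left_paddle [(0.96, array([0.4533, 0.1238, 0.0717]))]
right_paddle [(0.64, array([ 0.4722, -0.0611,  0.1175]))]
```

View pics/c2.png

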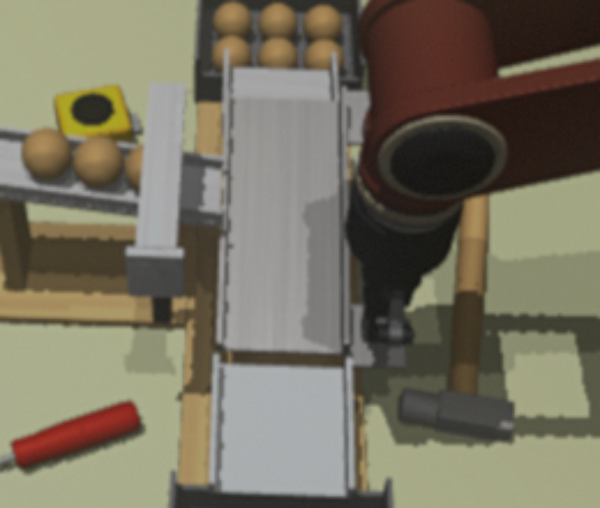

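The gate is over on its stop: 51 N at z 0.073, and the trough now meets the left chute at about (285, 355). The stop bar is unmoved. Next I lift off and go to the left of the push plate.

arm_command(
  plan=[
    [[-0.01,0,0,0,0,0,0],[-0.03,0,0,0,0,0,0],[-0.037,0,0,0,0,0,0],[-0.037,0,0,0,0,0,0],[-0.037,0,0,0,0,0,0],[-0.037,0,0,0,0,0,0],[0,0,0,0,0,0,0],[0,0.035,0,0,0,0,0],[0,0.035,0,0,0,0,0],[0,0,0.033,0,0,0,0],[0,0,0.033,0,0,0,0],[0,0,0.033,0,0,0,0],[0,0,0.033,0,0,0,0],[0,0,0.032,0,0,0,0],[0,0,0,0,0,0,0]],
  ],
)

```text
t: 5.83
tool_pos: [0.615, 0.2121, 0.2665]
tool_rot: [-0.078, 1.548, 0.081]
contact_force: [-0.5, -0.5, -1.3]
opening: -0.0001
```

Run:
```python
from h import *
o=ctrl.get_obs(); M=R.from_rotvec(o["tool_rot"]).as_matrix(); print(o["tool_pos"],M,o["contact_force"])
a=get_image("side"); get_image("top")
cv2.imwrite("pics/c3.png",cv2.resize(a[170:390,180:440],(600,508))[:,:,::-1])
for c in("side","top"):
  for t in ("left_paddle","right_paddle","push_plate"):
    print(t,[(round(d["conf"],2),w(c,d["at"])) for d in mark_of(c,t)[:1]])
```

```text
[0.615  0.2121 0.2665] [[ 0.0209 -0.1014  0.9946]
 [ 0.0024  0.9949  0.1013]
 [-0.9998  0.0003  0.021 ]] [-0.479 -0.476 -1.34 ]
left_paddle []
right_paddle [(0.74, array([ 0.4715, -0.0627,  0.1211]))]
push_plate [(0.63, array([0.6187, 0.1675, 0.1787]))]
left_paddle [(0.95, array([0.4521, 0.1195, 0.0725]))]
right_paddle [(0.9, array([ 0.4757, -0.062 ,  0.1187]))]
push_plate [(0.57, array([0.6144, 0.169 , 0.1823]))]
```

View pics/c3.png

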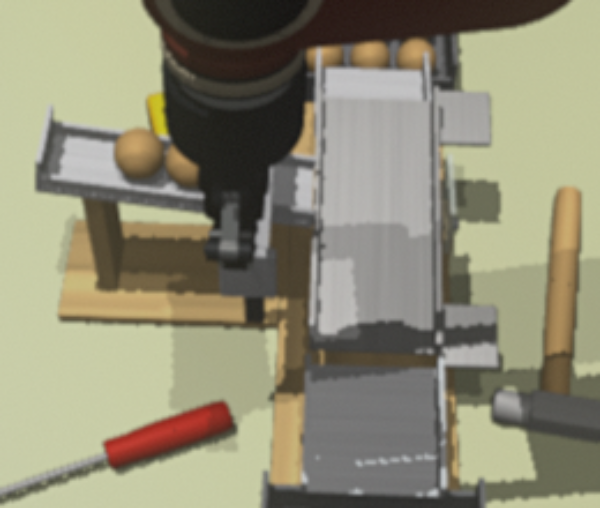

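The gate stayed over (left paddle z 0.0725, right 0.119), and the fingers are about 28 mm left of the push plate. Lowering beside it.

arm_command(
  plan=[
    [[0.03,0,-0.002,0,0,0,0],[0.03,0,0,0,0,0,0],[0.025,0,0,0,0,0,0],[0.008,0,0,0,0,0,0],[0,0,0,0,0,0,0],[0,-0.015,0,0,0,0,0],[0,-0.015,0,0,0,0,0],[0,0,0,0,0,0,0]],
  ],
)

```text
t: 6.9
tool_pos: [0.6146, 0.1816, 0.1856]
tool_rot: [-0.079, 1.529, 0.086]
contact_force: [0.3, 0.1, -0.9]
opening: 0.0003
```

arm_command(
  plan=[
    [[0.015,0,0,0,-1.5,0,0],[0,-0.012,0,0,0,0,0],[0,-0.012,0,0,0,0,0],[0,-0.012,0,0,0,0,0],[0,-0.012,0,0,0,0,0]],
  ],
)

```text
t: 7.32
tool_pos: [0.6242, 0.1307, 0.1789]
tool_rot: [-0.073, 1.491, 0.09]
contact_force: [-0.0, 0.3, -0.8]
opening: 0.0001
```

arm_command(
  plan=[
    [[0,-0.006,-0.003,0,2.5,0,0],[0,-0.006,0,0,1,0,0],[0,-0.004,0,0,0,0,0],[0,-0.004,0,0,0,0,0]],
  ],
)

```text
t: 7.65
tool_pos: [0.623, 0.1141, 0.1809]
tool_rot: [-0.055, 1.555, 0.104]
contact_force: [-3.4, 21.0, -0.3]
opening: -0.0
```

Run:
```python
from h import *
o=ctrl.get_obs(); print(o["tool_pos"],o["contact_force"])
a=get_image("side"); get_image("top")
cv2.imwrite("pics/c4.png",a[:,:,::-1])
for c in("side","top"):
  for t in ("push_plate",):
    print(t,[(round(d["conf"],2),w(c,d["at"])) for d in mark_of(c,t)[:2]])
```

```text
[0.623  0.1141 0.1809] [-3.363  21.0425 -0.296 ]
push_plate [(0.62, array([0.6242, 0.0992, 0.1803])), (0.45, array([ 0.5621, -0.2304,  0.0063]))]
push_plate []
```

View pics/c4.png

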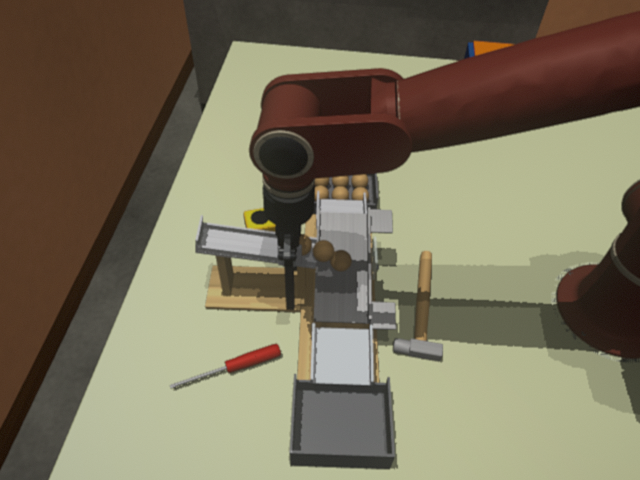

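The stop is fully open (21 N end contact, plate about 69 mm across). Two feet are on the trough at about (323, 250) and (341, 261), with the third following. Backing off and letting them roll.

arm_command(
  plan=[
    [[0,0.012,0,0,0,0,0],[0,0.012,0,0,0,0,0],[0,0,0,0,0,0,0],[-0.025,0,0,0,0,0,0],[-0.03,0,0,0,0,0,0],[-0.03,0,0,0,0,0,0],[-0.03,0,0,0,0,0,0],[0,0,0,0,0,0,0],[0,0,0,0,0,0,0],[0,0,0,0,0,0,0],[0,0,0,0,0,0,0],[0,0,0,0,0,0,0],[0,0,0,0,0,0,0],[0,0,0,0,0,0,0],[0,0,0,0,0,0,0],[0,0,0,0,0,0,0],[0,0,0,0,0,0,0],[0,0,0,0,0,0,0],[0,0,0,0,0,0,0],[0,0,0,0,0,0,0]],
  ],
)

```text
t: 9.52
tool_pos: [0.6183, 0.1292, 0.2947]
tool_rot: [-0.066, 1.563, 0.093]
contact_force: [0.2, 0.1, 0.7]
opening: -0.0001
```

arm_command(
  plan=[
    [[0,0,0,0,0,0,0],[0,0,0,0,0,0,0],[0,0,0,0,0,0,0],[0,0,0,0,0,0,0],[0,0,0,0,0,0,0],[0,0,0,0,0,0,0],[0,0,0,0,0,0,0],[0,0,0,0,0,0,0],[0,0,0,0,0,0,0],[0,0,0,0,0,0,0],[0,0,0,0,0,0,0],[0,0,0,0,0,0,0]],
  ],
)

```text
t: 10.52
tool_pos: [0.6186, 0.1292, 0.2953]
tool_rot: [-0.066, 1.562, 0.093]
contact_force: [0.5, -0.1, 0.8]
opening: -0.0002
```

Run:
```python
from h import *
o=ctrl.get_obs(); print(o["t"],o["tool_pos"],o["contact_force"])
a=get_image("side"); b=get_image("top"); a2=get_image("side")
print(np.abs(a[370:470,285:400].astype(int)-a2[370:470,285:400]).max())
cv2.imwrite("pics/c5.png",a[:,:,::-1])
for c in("side","top"):
  for t in ("left_paddle","right_paddle","foot1_center"):
    print(c,t,[(round(d["conf"],2),w(c,d["at"])) for d in mark_of(c,t)[:6]])
```

```text
10.5167 [0.6186 0.1292 0.2953] [ 0.4934 -0.0546  0.8335]
6
side left_paddle [(0.72, array([0.4508, 0.1211, 0.0724])), (0.33, array([0.3656, 0.0415, 0.0021]))]
side right_paddle [(0.74, array([ 0.473 , -0.061 ,  0.1201]))]
side foot1_center [(0.88, array([0.4754, 0.3484, 0.0279]))]
top left_paddle [(0.86, array([0.455, 0.126, 0.075]))]
top right_paddle [(0.92, array([ 0.4757, -0.0616,  0.117 ])), (0.35, array([0.374 , 0.0391, 0.0012]))]
top foot1_center [(0.58, array([0.4706, 0.348 , 0.0269]))]
```

View pics/c5.png

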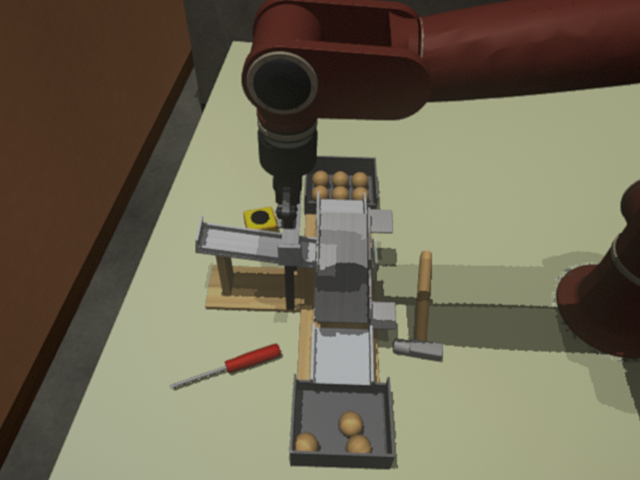

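All three feet lie in the left tray at about (306, 444), (350, 424) and (358, 446), with no change between frames. The gate is still over, nothing touches the robot, and the tools haven't moved.

```bash
python3 -c "
from station import finish_job; print(finish_job())"
```

```text
the job is handed in; nothing more can be done
None
```

I handed the job in at about 10.7 s of the 43 s allowed, with all three feet in the left tray; the interface gives no verdict.

- **Gate:** I pressed the left paddle down with the closed fingertips until it reached its stop, with 51 N at the wrist and z about 73 mm. This was before I touched the feed stop.
- **Feed stop:** I then pushed the upright plate about 69 mm to the right, with 21 N at the end of its travel, and backed the fingers off up and to the left.
- **Feet:** The last pictures show all three in the left tray. Two frames 0.1 s apart show no movement there beyond image noise. The network gave a position for only one of them, inside the tray at z about 27 mm; the other two I checked by eye.
- **Gate at the end:** It was still over to the left, with the paddles at about 73 and 119 mm, which works out to about 0.24 rad.
- **Other checks:** The robot was clear, with about 1 N of residual force reading. The hammer, screwdriver and tape measure look unmoved in the pictures.

No check failed. Three things differed slightly from plan:
- The feed stop moved before the force reading showed it.
- The tool was tilted by up to about 4.5° during the push, which I corrected.
- The top camera missed the push plate once while the arm was over it.

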